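Cam-lock the driver box into a ceiling light

TASK

Fit the driver box into the ceiling light: turn the cam lock's bar handle back (anticlockwise from above) to its open stop, slide the box along its guide until its headed stud is in the cam's mouth and the box meets the rubber seal, then turn the cam clockwise until the box is drawn firmly tight against the seal. Feel for it and do not overtighten or ram the cam; let go at the end and leave the other things on the bench alone.

Things in the scene. Friction and masses are not known exactly. Their poses are not given: they have to be found in the camera images.
- lamp: Round white ceiling-light pan, open side up, fixed to the bench: 330 mm across, floor 5 mm thick, rim 24 mm high. Origin: centre of its underside, on the bench; z up. Its +x axis points from the cam lock (vertical axis at x = -60, y = 0 mm) to the driver box. The guide runs along x on y = 0: two ribs 6 mm high, 4 mm thick, 54.4 mm apart, from x = 2 to 128 mm.
- seal_place (a point): Fixed point of the lamp (x = -4, y = 0 mm, 25 mm above the bench): nominal face of a springy black rubber seal, two upright pads 13 mm wide, tops 36 mm up, with a 24 mm gap for the stud between. The real face lies up to 2 mm nearer or farther along x, differing from lamp to lamp and not measured. It gives about 10 N per mm and pushes the box back when let go.
- cam_lock (a joint): Angle of the cam lock, rad. 0 = open, at its stop, 18 mm mouth facing the stud; grows clockwise from above, to a stop at 2.0. Starts at 0.6 to 1.2. Its spiral wall catches the stud's cross head from 0.3 and draws it in, 6 mm per rad from 0.45 on; tight somewhere between 0.6 and 1.5, differing from lamp to lamp. It stays where it is left. Free turning takes 0.15 N m.
- cam_grip (a point): Centre of the cam's bar handle, on its axis, 61 mm above the bench. Bar 46 mm long, 14 mm thick, 45 to 73 mm up, on a bare metal shell 82 mm across, its top 37 mm up; it lies along the lamp's x at angle 0. Right tightness: about 17 N pull on the stud (11 to 25 is good, over 40 ruins it), felt at the handle as about 0.2 N m more than turning it free (0.0125 per N).
- driver: Loose white driver box, about 0.3 kg, 90 (x) by 52 (y) by 36 mm high, lying in the guide with 1.2 mm play each side. Origin at its centre, 23 mm above the bench; x parallel to the lamp's x. A steel stud sticks out of its -x end towards the cam: neck 6 mm thick, 25 mm above the bench. It meets the seal when its origin is nominally at lamp x = 41 mm.
- stud_head (a point): Centre of the stud's head, an upright cylinder 12 mm in diameter and 24 mm high, 77 mm from the box's centre along its -x (32 mm from the box's end).
- dispenser: Bystander: orange tape dispenser, 120 x 55 x 78 mm; origin at its underside.
- screwdriver: Bystander: screwdriver lying on the bench.
- carton: Bystander: closed cardboard carton 140 x 100 x 45 mm; origin at its underside.
- bottle: Bystander: clear bottle, 56 mm across and 170 mm high; origin at its underside.

How it is judged:
By the outcome, as a careful person would: the job done as asked, in the order asked, and still so for the second after the job is handed in, with the robot touching nothing.
It also fails if it takes over 72 s, if anything falls off the work surface, if the arm or the gripper's body presses on something with over 40 N, if the wrist force passes 120 N, or if a joint passes its speed limit or range.

ROBOT

A 6-joint arm with a two-finger parallel gripper is mounted at the origin on the work surface. World frame = base frame: x ahead of the robot, y to its left, z up, the work surface at z = 0. Lengths are in m, angles in rad, forces in N, time in s.
With the tool pointing down it reaches from about 0.4 to 0.825 m from the base axis. Payload 7 kg.
Tool frame: the origin (TCP) lies at the very end of the fingers, on their centre line; the grasp point (between the pads) lies robot.hold_point_z behind it (robot.hold_point_z is the distance from the TCP to the grasp point, in m); z points along the fingers, y is the direction in which the jaws open and shut (so a half turn about z gives the same grasp; the last joint's range is limited). The gripper opens to 85 mm and grips with 20 to 120 N. Pads are 22 mm wide; open, the fingers measure 114 mm over their backs; the gripper's body (76 mm by 85 mm) begins 54 mm behind the grasp point. The pads swing forward as they close: fully open they stand 13 mm farther back than shut.
Start: joints at [1.483, 0.359, 0.012, 0, -1.224, -0.288], TCP at [0.248, 0.628, 0.231] pointing down, gripper open.
Joint ranges: [-3.07, 3.07], [-1.43, 2.12], [-1.02, 1.25], [-3.03, 1.67], [-3.05, -0], [-3.03, 3.03]. Speed limits (rad/s): [2.39, 2.39, 3.01, 3.14, 3.14, 3.14].

INTERFACE

Orientations are given as [roll, pitch, yaw] about the fixed x, y, z axes, in that order (R = Rz(yaw) Ry(pitch) Rx(roll)).
In Python, from cell import telemetry, viewer, robot gives the robot as it stands.
- The arm moves only by the tool move_arm, never from a script. Its argument "plan" is text: rows parted by semicolons, each of 5 numbers parted by spaces: the shift along the tool's x, y, z in units of 30 mm (1.0 is 30 mm), then the turn about the tool's z in units of 5 degrees (1.0 is 5 degrees), then the opening in per cent of the stroke, from 0 (shut) to 100 (fully open). A call has 1 to 8 rows; each row shifts and turns the commanded pose from where the row before left it, along the tool's axes as they then stand; what a row does not reach is not made up. A row lasts 1/12 s, in which the tool goes at most 41.7 mm and 7.16 degrees, less where a joint would pass 70% of its speed; a pose out of reach is approached as far as the arm can. A call is refused whole if a number of a shift passes 1 or a number of a turn 1, either way. A call with a gripper value outside its range is refused whole. The fingers move at their own pace and stop on an object; "force" is the grip in N (left out, the last holds). Time passes only in rows, so rows that do not move let the fingers close. It gives the time, the measured TCP pose, the force and the opening at its end, in the units of the state.
- telemetry.get_state(): the state, without advancing time (a new reading comes with each control period).
- viewer.camera(name): name is "scene" or "side" or "wrist"; returns a dict with "color" (420x560x3 uint8, red, green, blue), "z_map" (420x560 float32, m along the optical axis (not along the pixel's ray), 0 where there is no reading), "mtx" (3x3 intrinsics, pixels), "world_to_cam" (4x4, takes a point from world to camera coordinates); the wrist camera has in their place "tool_from_camera" (4x4, takes a point from camera to tool coordinates, whose origin is the TCP and whose axes are the flange's). Camera axes: x right, y down, z forward; pixel columns grow to the right and rows downward; lengths in m; the calibration is good to about 2 mm. A picture is of the moment at which its call begins: read the wrist's pose just before it.
- robot.close_job(): hands the job in, once; it reports no verdict.
The state is a dict: "clock": time; "joints": joint angles; "qd": joint speeds; "joint_torque": joint torques, N m; "tcp_pos": TCP position; "eef_rot": TCP orientation; "ft_force": force on the tool from outside, world axes, zero at the start; "torque": the same for the moment, N m; "width": opening from 0.0 (shut) to 1.0 (fully open).
Only numpy, scipy, OpenCV 4.12 (cv2) and the standard library are available. Lean on these libraries where they do the work, as an engineer would, in place of code of your own. Each camera call takes 0.05 s, during which the arm holds its last target.

## Working session

There is one attempt and no reset: what is moved stays moved. The work goes in short steps, Python scripts to look and compute and a tool call to move; the robot and the scene stay as the last step left them, time stands still between calls to the robot, and variables do not carry over. Pictures are saved under pics/ and viewed, and the job is handed in when it is done.

Besides the shell and the picture viewer there is one more tool, called after "Call:" as name(argument=value, ...), one argument or row to a line, values as JSON. move_arm: Moves the arm, as the interface text tells. Its arguments: {"type":"object","properties":{"plan":{"type":"string"},"force":{"type":"number"}},"required":["plan"]}

```bash
ls -la; mkdir -p pics
cat > h.py <<'E'
import numpy as np, cv2
from cell import telemetry, viewer, robot
from scipy.spatial.transform import Rotation as R
def st():
    s=telemetry.get_state(); return s
def show():
    s=st()
    for k in ['clock','joints','tcp_pos','eef_rot','ft_force','torque','width']: print(k,np.round(s[k],4))
def cam(n,f):
    s=st(); c=viewer.camera(n); cv2.imwrite('pics/'+f,c['color'][:,:,::-1])
    if n=='wrist':
        T=np.eye(4);T[:3,:3]=R.from_euler('xyz',s['eef_rot']).as_matrix();T[:3,3]=s['tcp_pos']
        c['c2w']=T@c['tool_from_camera']
    else: c['c2w']=np.linalg.inv(c['world_to_cam'])
    np.savez('pics/'+f+'.npz',**{k:v for k,v in c.items()})
    return c
def pts(c):
    z=c['z_map'];h,w=z.shape;u,v=np.meshgrid(np.arange(w),np.arange(h));K=c['mtx']
    p=np.stack([(u-K[0,2])/K[0,0]*z,(v-K[1,2])/K[1,1]*z,z,np.ones_like(z)],-1)
    return (p@c['c2w'].T)[...,:3]
def ray(c,uv,zpl):
    K=c['mtx'];uv=np.atleast_2d(uv).astype(float)
    d=np.stack([(uv[:,0]-K[0,2])/K[0,0],(uv[:,1]-K[1,2])/K[1,1],np.ones(len(uv))],-1)@c['c2w'][:3,:3].T
    o=c['c2w'][:3,3]; t=(zpl-o[2])/d[:,2]; return o+d*t[:,None]
E
python3 - <<'E'
from h import *
show(); print([a for a in dir(robot) if a[0]!='_'], robot.hold_point_z)
for n in ['scene','side','wrist']:
    c=cam(n,n+'0.png'); print(n,c['c2w'][:3,3].round(3),c['mtx'].round(1).tolist())
E
```

```text
total 12
drwxr-xr-x  3 agent agent 4096 Dec  7 00:24 .
drwxr-xr-x 23 root  root  4096 Dec  7 00:24 ..
drwxr-xr-x  2 agent agent 4096 Dec  7 00:24 pics
clock 0.0
joints [ 1.4831e+00  3.5940e-01  1.1100e-02 -4.0000e-04 -1.2241e+00 -2.8810e-01]
tcp_pos [0.2476 0.6274 0.2304]
eef_rot [ 3.1399e+00 -1.0000e-04 -3.7590e-01]
ft_force [ 0.827  -0.1687 -0.6531]
torque [-0.0303  0.0096  0.0056]
width 0.9974
['MotionError', 'close_job', 'hold_point_z'] 0.0187
scene [1.258 0.477 1.093] [[514.7, 0.0, 282.5], [0.0, 514.7, 206.9], [0.0, 0.0, 1.0]]
side [ 0.233 -0.684  0.924] [[401.2, 0.0, 280.9], [0.0, 401.2, 204.3], [0.0, 0.0, 1.0]]
wrist [0.32  0.599 0.374] [[299.8, 0.0, 280.9], [0.0, 299.8, 213.0], [0.0, 0.0, 1.0]]
```

View pics/scene0.png

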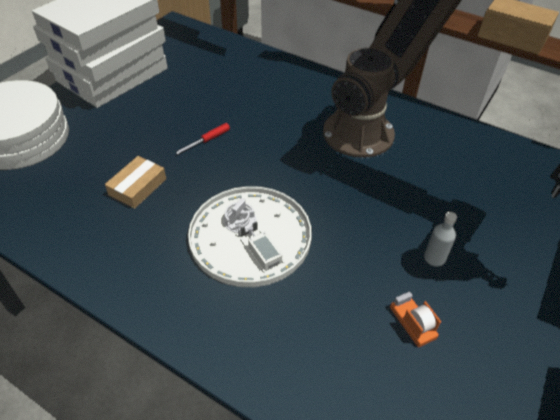

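View pics/side0.png

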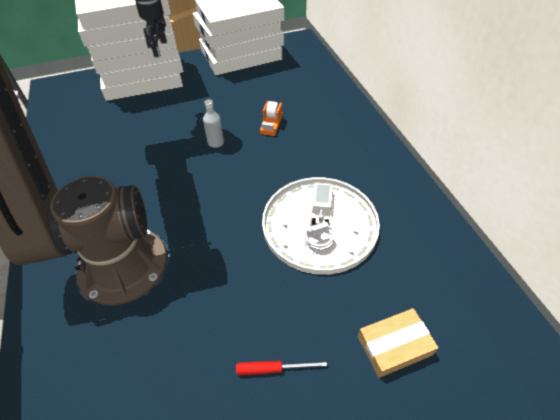

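View pics/wrist0.png

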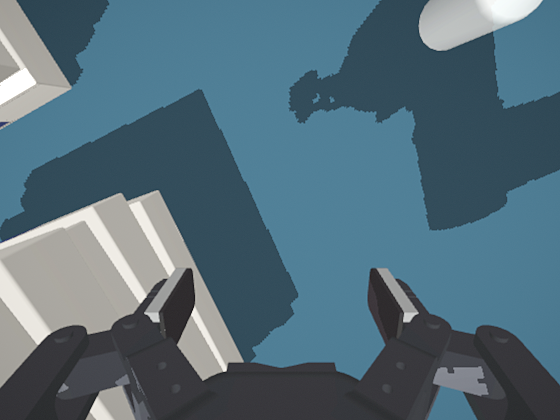

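Scene: lamp pan centred near (250,233), cam near (240,215), box near (265,250). In the side view the pan is near (320,222), cam (320,235), box (322,196). I'll measure the pan and the parts next.

Run:
```python
from h import *
for n in ['scene','side']:
    c=dict(np.load(f'pics/{n}0.png.npz')); P=pts(c)
    col=c['color'].astype(int)
    x0,y0,x1,y1=(175,175,325,295) if n=='scene' else (250,165,395,285)
    m=np.zeros(col.shape[:2],np.uint8); sub=(col.min(2)>110); m[y0:y1,x0:x1]=sub[y0:y1,x0:x1]
    cn=max(cv2.findContours(m,cv2.RETR_EXTERNAL,cv2.CHAIN_APPROX_NONE)[0],key=cv2.contourArea)
    q=ray(c,cn[:,0,:],0.024)
    (cx,cy),r=cv2.minEnclosingCircle(q[:,:2].astype(np.float32))
    A=np.c_[2*q[:,:2],np.ones(len(q))];s=np.linalg.lstsq(A,(q[:,:2]**2).sum(1),rcond=None)[0]
    print(n,'lsq',s[:2].round(4),np.sqrt(s[2]+s[0]**2+s[1]**2).round(4),'enc',cx,cy,r)
    d=np.hypot(P[...,0]-s[0],P[...,1]-s[1])
    for lo,hi in [(0.03,0.038),(0.038,0.047),(0.055,0.09)]:
        k=(d<0.14)&(P[...,2]>lo)&(P[...,2]<hi)
        print(lo,hi,k.sum(),P[k].mean(0).round(4), cv2.minAreaRect((P[k][:,:2]*1000).astype(np.float32)))
    cr=c['color'][y0:y1,x0:x1,::-1]; cv2.imwrite(f'pics/{n}0c.png',cv2.resize(cr,None,fx=5,fy=5,interpolation=cv2.INTER_CUBIC)[:600,:750])
```

```text
scene lsq [ 0.555 -0.047] 0.1678 enc 0.5561458468437195 -0.04753609746694565 0.17318442463874817
0.03 0.038 275 [ 0.5511 -0.0563  0.0348] ((551.3486938476562, -37.05168914794922), (231.4403533935547, 80.54490661621094), 68.06837463378906)
0.038 0.047 607 [0.5835 0.0121 0.042 ] ((562.6270141601562, -39.824554443359375), (223.8679656982422, 71.77796936035156), 61.02273941040039)
0.055 0.09 123 [ 0.5275 -0.1023  0.069 ] ((525.8115234375, -103.35497283935547), (15.734015464782715, 48.28860855102539), 86.72734832763672)
side lsq [ 0.547  -0.0574] 0.1682 enc 0.5465748906135559 -0.05802835151553154 0.17271901667118073
0.03 0.038 253 [ 0.5397 -0.0695  0.035 ] ((555.6588134765625, -42.25886535644531), (226.95602416992188, 78.5545883178711), 62.653343200683594)
0.038 0.047 387 [0.578  0.0086 0.0405] ((548.0662231445312, -39.153717041015625), (224.99887084960938, 70.79533386230469), 65.76349639892578)
0.055 0.09 129 [ 0.5203 -0.1098  0.0679] ((521.09423828125, -107.74624633789062), (16.466842651367188, 46.2780876159668), 88.86622619628906)
```

View pics/scene0c.png

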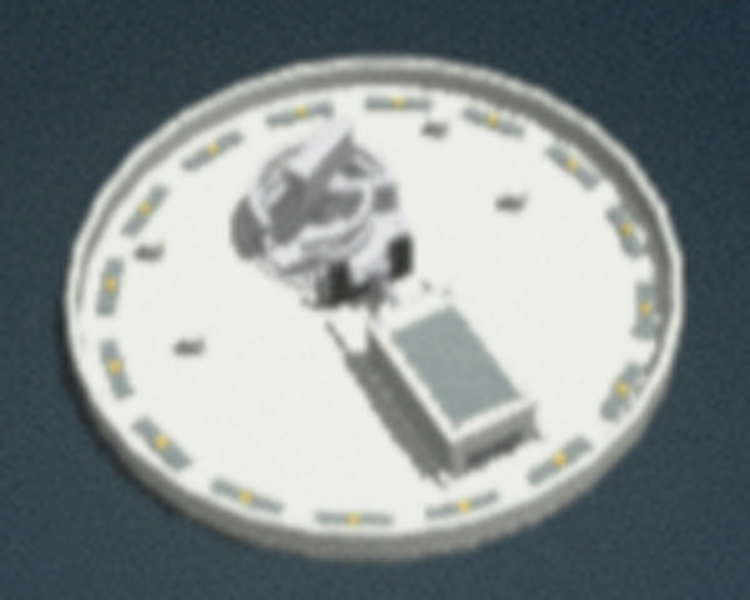

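View pics/side0c.png

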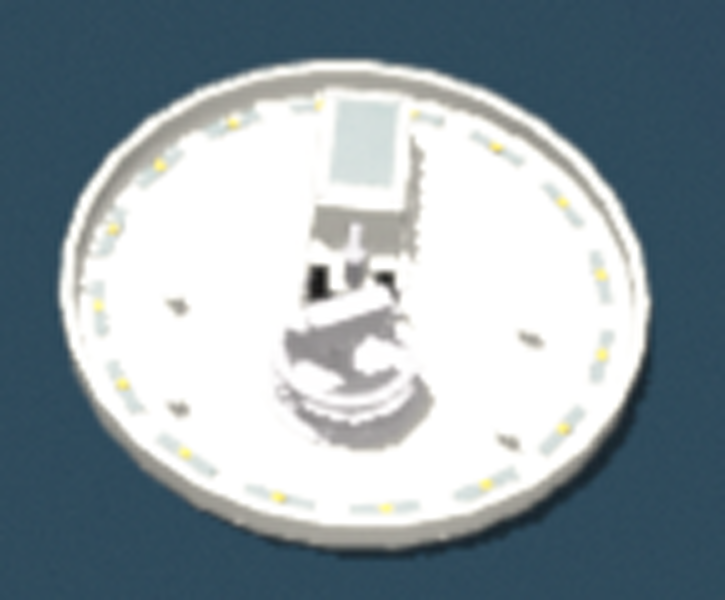

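Call:
move_arm(
  plan="0.88 0.96 0 0 100;0.88 0.96 0 0 100;0.88 0.96 0 0 100;0.88 0.96 0 0 100;0.88 0.96 0 0 100;0.88 0.96 0 0 100;0.88 0.96 0 0 100;0.88 0.96 0 0 100",
)

```text
clock: 0.82
tcp_pos: [0.3598, 0.3341, 0.2313]
eef_rot: [-3.142, 0.0, -0.375]
ft_force: [0.8, 0.9, -0.1]
width: 1.0
```

Call:
move_arm(
  plan="0.88 0.96 0 0 100;0.88 0.96 0 0 100;0.88 0.96 0 0 100;0.88 0.96 0 0 100;0.88 0.96 0 0 100;0.88 0.96 0 0 100;0.88 0.96 0 0 100;0.88 0.96 0 0 100",
)

```text
clock: 1.48
tcp_pos: [0.4717, 0.0423, 0.2315]
eef_rot: [-3.141, -0.0, -0.375]
ft_force: [0.4, 1.1, 0.6]
width: 1.0
```

Call:
move_arm(
  plan="0.88 0.96 0 0 40;0.88 0.96 0 0 40;0 0 0 0 40;0 0 0 0 40",
)

```text
clock: 1.82
tcp_pos: [0.4995, -0.0309, 0.2307]
eef_rot: [3.141, 0.001, -0.38]
ft_force: [-0.2, 0.4, -0.1]
width: 0.453
```

Run:
```python
from h import *
show()
c=cam('wrist','w1.png');print(c['c2w'].round(3)); P=pts(c)
print(P[::60,::80,2].round(3))
```

```text
clock 1.8167
joints [ 3.3140e-01  7.0000e-02 -3.6380e-01 -1.0000e-04 -1.1382e+00  8.5910e-01]
tcp_pos [ 0.4995 -0.0309  0.2307]
eef_rot [ 3.1409e+00  9.0000e-04 -3.8040e-01]
ft_force [-0.1552  0.3548 -0.1217]
torque [0.0421 0.0289 0.0277]
width 0.4534
[[-0.37  -0.885 -0.283  0.572]
 [-0.929  0.353  0.112 -0.06 ]
 [ 0.001  0.304 -0.953  0.374]
 [ 0.     0.     0.     1.   ]]
[[ 0.002  0.001  0.002  0.005  0.008 -0.001  0.001]
 [-0.     0.002  0.005  0.005  0.005  0.005  0.   ]
 [ 0.002  0.     0.008  0.042  0.012  0.008  0.001]
 [ 0.     0.002  0.007  0.007  0.006  0.006  0.001]
 [ 0.002  0.001  0.001  0.007  0.008  0.001  0.   ]
 [ 0.002  0.001 -0.     0.249  0.248  0.001  0.   ]
 [-0.     0.306  0.289  0.002  0.002  0.289  0.306]]
```

View pics/w1.png

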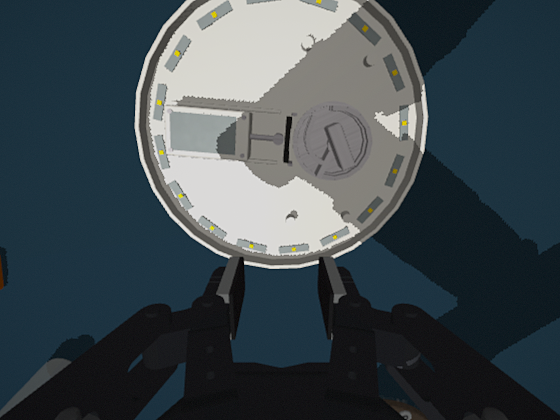

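The wrist view shows the pan with the box at (205,133), stud head (278,138), seal (288,140), cam shell (332,142) and bar from (328,125) to (343,165). I'll measure them now.

Run:
```python
from h import *
c=dict(np.load('pics/w1.png.npz')); P=pts(c); col=c['color']
d=np.hypot(P[...,0]-.55,P[...,1]+.052)
rp=(d>0.14)&(d<0.18)&(P[...,2]>0.0205)&(P[...,2]<0.03)
q=P[rp][:,:2];A=np.c_[2*q,np.ones(len(q))];s=np.linalg.lstsq(A,(q**2).sum(1),rcond=None)[0];print('rim',rp.sum(),s[:2],np.sqrt(s[2]+s[0]**2+s[1]**2))
m=((d<.13)&(P[...,2]>.055)&(P[...,2]<.09)).astype(np.uint8)
def rect(m,zt,name):
    cs=max(cv2.findContours(m,cv2.RETR_EXTERNAL,cv2.CHAIN_APPROX_NONE)[0],key=cv2.contourArea)
    z=np.median(P[...,2][m>0]); q=ray(c,cs[:,0,:],zt)[:,:2]
    r=cv2.minAreaRect((q*1000).astype(np.float32)); bp=cv2.boxPoints(r)
    e=[bp[1]-bp[0],bp[2]-bp[1]]; l=max(e,key=np.linalg.norm)
    print(name,m.sum(),'z',z.round(4),r,'long dir deg',np.degrees(np.arctan2(l[1],l[0]))%180); return r
m=((d<.13)&(P[...,2]>.066)&(P[...,2]<.09)).astype(np.uint8)
rect(m,.073,'bar')
m=((d<.13)&(P[...,2]>.038)&(P[...,2]<.046)); u,v=np.meshgrid(np.arange(560),np.arange(420)); m&=(u<252)
rect(m.astype(np.uint8),.041,'box')
m=((d<.13)&(P[...,2]>.034)&(P[...,2]<.04)&(u>297)).astype(np.uint8)
cs=max(cv2.findContours(m,cv2.RETR_EXTERNAL,cv2.CHAIN_APPROX_NONE)[0],key=cv2.contourArea)
q=ray(c,cs[:,0,:],.037)[:,:2];print('shell',m.sum(),cv2.minEnclosingCircle((q*1000).astype(np.float32)))
cv2.imwrite('pics/w1c.png',cv2.resize(col[90:190,150:400,::-1],None,fx=3.2,fy=3.2,interpolation=cv2.INTER_CUBIC))
```

```text
rim 3861 [ 0.55013956 -0.05128756] 0.1609287164181986
bar 703 z 0.0736 ((523.9722290039062, -104.56735229492188), (46.274532318115234, 14.634047508239746), 1.669624924659729) long dir deg 1.6696208
box 4145 z 0.0423 ((585.5416259765625, 20.06424331665039), (89.8372802734375, 51.821250915527344), 63.545204162597656) long dir deg 63.545216
shell 1079 ((523.393310546875, -104.8988265991211), 40.600528717041016)
```

View pics/w1c.png

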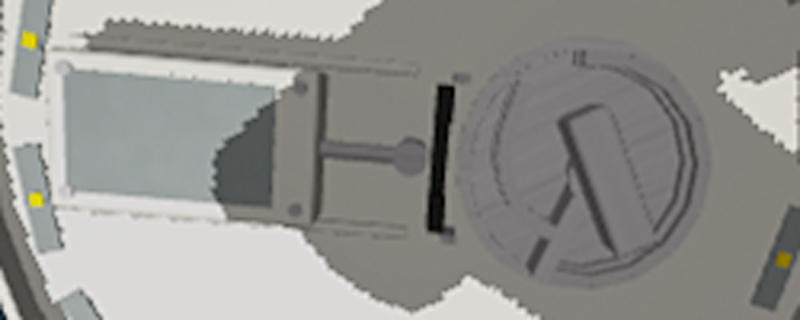

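Call:
move_arm(
  plan="0.83 0.99 0 1 40;0.83 0.99 0 0 40;0 0 0 1 40;0 0 0 1 40;0 0 0 1 40;0 0 0 1 40;0 0 0 1 40;0 0 0 1 40",
)

```text
clock: 2.53
tcp_pos: [0.5207, -0.1016, 0.2314]
eef_rot: [-3.141, 0.0, -0.989]
ft_force: [0.2, 0.2, -0.2]
width: 0.399
```

Call:
move_arm(
  plan="0 0 0 1 40;0 0 0 1 40;0 0 0 1 40;0 0 0 1 40;0 0 0 1 40;0 0 0 1 40;0 0 0 1 40;0 0 0 1 40",
)

```text
clock: 3.2
tcp_pos: [0.5207, -0.1015, 0.2314]
eef_rot: [-3.141, 0.0, -1.687]
ft_force: [0.3, 0.9, 0.6]
width: 0.396
```

Call:
move_arm(
  plan="0 0 0 1 40;0 0 0 1 40;0 0 0 1 40;0 0 0 1 40;0 0 0 1 40;0 0 0 1 40;0 0 0 1 40;0 0 0 1 40",
)

```text
clock: 3.87
tcp_pos: [0.5207, -0.1015, 0.2314]
eef_rot: [3.141, 0.0, -2.385]
ft_force: [0.2, -0.5, 0.4]
width: 0.401
```

Call:
move_arm(
  plan="0 0 0.8 1 40;0 0 0.8 1 40;0 0 0.8 1 40;0 0 0.8 1 40;0 0 0 1 40;0 0 0 1 40;0 0 0 1 40;0 0 0 0 40",
)

```text
clock: 4.53
tcp_pos: [0.5207, -0.1016, 0.1353]
eef_rot: [3.141, -0.0, -2.995]
ft_force: [0.1, -0.1, 0.3]
width: 0.403
```

```bash
cat > bar.py <<'E'
from h import *
import sys
show()
f=sys.argv[1]; c=cam('wrist',f); P=pts(c); col=c['color']
d=np.hypot(P[...,0]-.5237,P[...,1]+.1047)
m=((d<.035)&(P[...,2]>.066)&(P[...,2]<.082)).astype(np.uint8)
cs=max(cv2.findContours(m,cv2.RETR_EXTERNAL,cv2.CHAIN_APPROX_NONE)[0],key=cv2.contourArea)
q=ray(c,cs[:,0,:],.073)[:,:2]
r=cv2.minAreaRect((q*1000).astype(np.float32)); bp=cv2.boxPoints(r)
e=[bp[1]-bp[0],bp[2]-bp[1]]; l=max(e,key=np.linalg.norm)
print('bar',m.sum(),np.median(P[...,2][m>0]),r,'deg',np.degrees(np.arctan2(l[1],l[0]))%180)
E
python3 bar.py w2.png
```

```text
clock 4.5333
joints [ 1.7710e-01  2.0830e-01 -4.3700e-01 -1.0000e-04 -9.2570e-01 -1.6015e+00]
tcp_pos [ 0.5207 -0.1016  0.1353]
eef_rot [ 3.1415e+00 -2.0000e-04 -2.9953e+00]
ft_force [ 0.1263 -0.0745  0.2872]
torque [ 0.071   0.0638 -0.0591]
width 0.4033
bar 1137 0.07367908073134191 ((522.891357421875, -105.77287292480469), (47.37415313720703, 13.901812553405762), 1.6604293584823608) deg 1.6604326
```

View pics/w2.png

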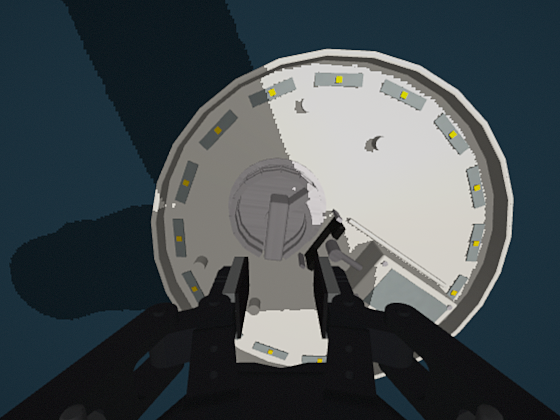

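The two views place the bar within 1 to 2 mm of each other, at (0.5233,-0.1051) and 1.67°. I'll align with it, descend and grip.

Call:
move_arm(
  plan="0 0 0 1 40;0 0 0 0.34 40;-0.08 -0.12 0.8 0 40;0 0 0.8 0 40;0 0 0.8 0 40;0 0 0.5 0 40;0 0 0.17 0 40;0 0 0 0 40",
  force=60,
)

```text
clock: 5.25
tcp_pos: [0.5225, -0.1062, 0.0422]
eef_rot: [-3.141, -0.002, -3.108]
ft_force: [0.2, 0.1, 0.3]
width: 0.398
```

Run:
```python
from h import *
show()
c=cam('wrist','w3.png');c=cam('side','s3.png')
cv2.imwrite('pics/s3c.png',cv2.resize(c['color'][140:290,230:400,::-1],None,fx=4,fy=4))
```

```text
clock 5.25
joints [ 1.6730e-01  3.3290e-01 -5.2880e-01 -1.0000e-04 -7.1150e-01 -1.7042e+00]
tcp_pos [ 0.5225 -0.1062  0.0422]
eef_rot [-3.1413e+00 -2.4000e-03 -3.1077e+00]
ft_force [0.2316 0.143  0.2582]
torque [-0.0161  0.001  -0.0256]
width 0.3979
```

View pics/w3.png

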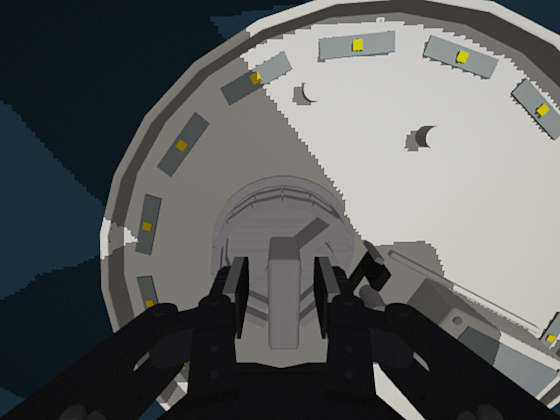

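View pics/s3c.png

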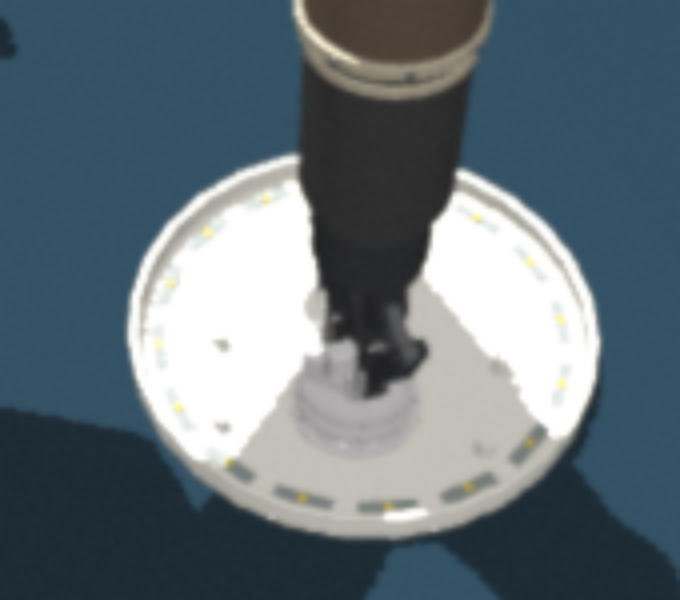

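The wrist view shows the bar (column 285) centred between the pads (columns 243 and 327), so I'll close.

Call:
move_arm(
  plan="0 0 0 0 0;0 0 0 0 0;0 0 0 0 0;0 0 0 0 0;0 0 0 0 0;0 0 0 0 0",
  force=60,
)

```text
clock: 5.85
tcp_pos: [0.5246, -0.1053, 0.0454]
eef_rot: [3.14, 0.004, -3.11]
ft_force: [-3.8, 11.8, 10.1]
width: 0.144
```

```bash
python3 -c "
from h import *
show()"
```

```text
clock 5.85
joints [ 1.6780e-01  3.2790e-01 -5.2590e-01 -1.5000e-03 -7.1310e-01 -1.7057e+00]
tcp_pos [ 0.5246 -0.1053  0.0454]
eef_rot [ 3.1401  0.0037 -3.1098]
ft_force [-3.7532 11.7632 10.1245]
torque [ 3.72    1.4341 -0.0815]
width 0.1436
```

Call:
move_arm(
  plan="0 0.04 -0.06 0 0;0 0 0 0 0;0 0 0 0 0",
)

```text
clock: 6.1
tcp_pos: [0.5244, -0.1051, 0.0456]
eef_rot: [3.141, 0.003, -3.11]
ft_force: [4.0, 2.7, -5.2]
width: 0.144
```

```bash
python3 -c "
from h import *
show()"
```

```text
clock 6.1
joints [ 1.6890e-01  3.2770e-01 -5.2590e-01 -4.0000e-04 -7.1440e-01 -1.7082e+00]
tcp_pos [ 0.5244 -0.1051  0.0456]
eef_rot [ 3.1410e+00  2.7000e-03 -3.1104e+00]
ft_force [ 3.9825  2.6533 -5.1781]
torque [ 1.189e+00 -1.365e+00  1.300e-03]
width 0.1438
```

Call:
move_arm(
  plan="-0.02 0.01 0.02 -0.8 0;0 0 0 -0.8 0;0 0 0 -0.8 0;0 0 0 -0.8 0",
)

```text
clock: 6.43
tcp_pos: [0.5244, -0.1049, 0.0456]
eef_rot: [-3.142, 0.002, -2.828]
ft_force: [0.4, 4.0, 3.2]
width: 0.146
```

```bash
python3 -c "
from h import *
show()"
```

```text
clock 6.4333
joints [ 1.6920e-01  3.2820e-01 -5.2530e-01 -4.0000e-04 -7.1550e-01 -1.4262e+00]
tcp_pos [ 0.5244 -0.1049  0.0456]
eef_rot [-3.1416e+00  1.8000e-03 -2.8281e+00]
ft_force [0.3875 4.0008 3.1762]
torque [ 1.63    0.2149 -0.1546]
width 0.1462
```

Call:
move_arm(
  plan="0 0.01 0 -0.8 0;0 0 0 -0.8 0;0 0 0 -0.8 0;0 0 0 -0.8 0;0 0 0 -0.8 0;0 0 0 -0.8 0;0 0 0 -0.8 0;0 0 0 -0.8 0",
)

```text
clock: 7.1
tcp_pos: [0.5242, -0.1047, 0.0456]
eef_rot: [-3.141, 0.001, -2.27]
ft_force: [-1.1, 3.2, 2.9]
width: 0.147
```

Call:
move_arm(
  plan="0 0 0 -0.5 0;0 0 0 -0.5 0;0 0 0 -0.5 0;0 0 0 -0.4 0",
)

```text
clock: 7.43
tcp_pos: [0.5242, -0.1046, 0.0456]
eef_rot: [-3.141, 0.001, -2.105]
ft_force: [-1.2, 3.7, 3.4]
width: 0.149
```

```bash
python3 -c "
from h import *
show()"
```

```text
clock 7.4333
joints [ 1.698e-01  3.280e-01 -5.257e-01 -4.000e-04 -7.157e-01 -7.036e-01]
tcp_pos [ 0.5242 -0.1046  0.0456]
eef_rot [-3.1406e+00  1.2000e-03 -2.1049e+00]
ft_force [-1.2316  3.7436  3.3829]
torque [ 1.6781  0.4887 -0.1546]
width 0.1491
```

Call:
move_arm(
  plan="0 0 0 -0.3 0;0 0 0 -0.3 0;0 0 0 -0.2 0",
)

```text
clock: 7.68
tcp_pos: [0.5242, -0.1046, 0.0455]
eef_rot: [-3.141, 0.001, -2.036]
ft_force: [-1.2, 5.2, 6.7]
width: 0.145
```

```bash
python3 -c "
from h import *
show()"
```

```text
clock 7.6833
joints [ 1.698e-01  3.280e-01 -5.257e-01 -4.000e-04 -7.157e-01 -6.347e-01]
tcp_pos [ 0.5242 -0.1046  0.0455]
eef_rot [-3.1406e+00  1.0000e-03 -2.0360e+00]
ft_force [-1.2103  5.1568  6.6523]
torque [ 2.0444  0.8798 -0.1684]
width 0.1447
```

Call:
move_arm(
  plan="0 0 0 -0.2 0;0 0 0 -0.1 0",
)

```text
clock: 7.85
tcp_pos: [0.5242, -0.1046, 0.0456]
eef_rot: [-3.141, 0.001, -2.011]
ft_force: [-2.0, 4.4, 7.2]
width: 0.149
```

```bash
python3 -c "
from h import *
show()"
```

```text
clock 7.85
joints [ 1.697e-01  3.279e-01 -5.256e-01 -6.000e-04 -7.157e-01 -6.098e-01]
tcp_pos [ 0.5242 -0.1046  0.0456]
eef_rot [-3.1406e+00  1.2000e-03 -2.0113e+00]
ft_force [-1.9959  4.3726  7.2151]
torque [ 1.8524  0.7908 -0.9997]
width 0.1491
```

Call:
move_arm(
  plan="0 0 0 -0.2 0;0 0 0 -0.1 0",
)

```text
clock: 8.02
tcp_pos: [0.5242, -0.1046, 0.0456]
eef_rot: [-3.141, 0.002, -1.987]
ft_force: [-2.3, 5.5, 9.0]
width: 0.151
```

```bash
python3 -c "
from h import *
show()"
```

```text
clock 8.0167
joints [ 0.1694  0.3279 -0.5254 -0.0012 -0.7157 -0.5849]
tcp_pos [ 0.5242 -0.1046  0.0456]
eef_rot [-3.1405e+00  1.6000e-03 -1.9872e+00]
ft_force [-2.2828  5.4657  8.9814]
torque [ 1.8421  0.7726 -1.8726]
width 0.1506
```

The torque rise (-0.17 to -1.0 to -1.87 N m) shows the open stop, near tool yaw -2.03. I'll relieve it, then let go.

Call:
move_arm(
  plan="0 0 0 0.3 0;0 0 0 0.2 0;0 0 0 0 0",
)

```text
clock: 8.27
tcp_pos: [0.5242, -0.1046, 0.0455]
eef_rot: [-3.141, 0.001, -2.03]
ft_force: [-2.1, 5.6, 6.7]
width: 0.149
```

```bash
python3 -c "
from h import *
show()"
```

```text
clock 8.2667
joints [ 1.699e-01  3.280e-01 -5.257e-01 -3.000e-04 -7.157e-01 -6.284e-01]
tcp_pos [ 0.5242 -0.1046  0.0455]
eef_rot [-3.1406e+00  1.0000e-03 -2.0295e+00]
ft_force [-2.0727  5.6335  6.7026]
torque [ 2.0828  0.8689 -0.0327]
width 0.149
```

Call:
move_arm(
  plan="0 0 0 0 40;0 0 0 0 40;0 0 0 0 40;0 0 0 0 40;0 0 -0.6 0 40;0 0 -1 0 40;0 0 -1 0 40;0 0 -0.5 0 40",
)

```text
clock: 8.93
tcp_pos: [0.5249, -0.1052, 0.1406]
eef_rot: [-3.139, 0.001, -2.028]
ft_force: [0.5, -0.9, 1.4]
width: 0.398
```

```bash
sed -i 's/d<.035/d<.04/' bar.py; python3 bar.py w4.png
```

```text
clock 8.9333
joints [ 0.1694  0.2081 -0.4235  0.0011 -0.9364 -0.6273]
tcp_pos [ 0.5249 -0.1052  0.1406]
eef_rot [-3.1388e+00  9.0000e-04 -2.0281e+00]
ft_force [ 0.4566 -0.8605  1.4392]
torque [ 0.006  -0.1784 -0.0035]
width 0.3983
bar 1110 0.07364845806173778 ((523.6309814453125, -106.46700286865234), (46.08440399169922, 13.852192878723145), 63.9437370300293) deg 63.943806
```

View pics/w4.png

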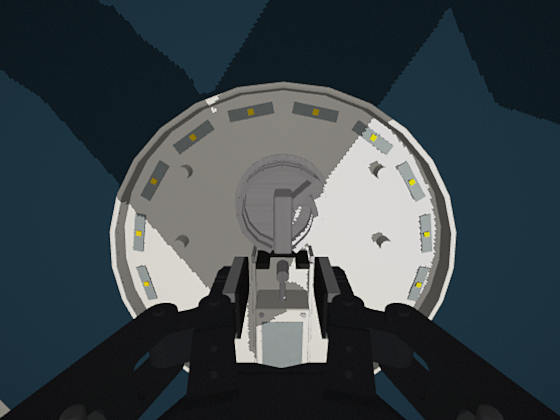

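The bar measures 63.9°, in line with the lamp's x axis, so the cam is at its open stop. Next I'll go behind the box's far end with the fingers shut.

Call:
move_arm(
  plan="-0.97 0 0 0 0;-0.97 0 0 0 0;-0.97 0 0 0 0;-0.97 0 0 0 0;-0.97 0 0 0 0;-0.97 0 0 0 0;-0.95 0 0 0 0;0 0 0 0 0",
)

```text
clock: 9.65
tcp_pos: [0.6155, 0.0809, 0.1366]
eef_rot: [-3.141, 0.0, -2.026]
ft_force: [1.4, 0.2, -0.2]
width: 0.003
```

Run:
```python
from h import *
show()
c=cam('wrist','w5.png'); P=pts(c); 
d=np.hypot(P[...,0]-.55,P[...,1]+.052)
m=((d<.16)&(P[...,2]>.038)&(P[...,2]<.047)).astype(np.uint8)
cs=max(cv2.findContours(m,cv2.RETR_EXTERNAL,cv2.CHAIN_APPROX_NONE)[0],key=cv2.contourArea)
print(cv2.minAreaRect((ray(c,cs[:,0,:],.041)[:,:2]*1000).astype(np.float32)))
```

```text
clock 9.65
joints [ 4.450e-01  3.445e-01 -2.385e-01  4.000e-04 -9.875e-01 -9.003e-01]
tcp_pos [0.6155 0.0809 0.1366]
eef_rot [-3.1411  0.     -2.0259]
ft_force [ 1.3634  0.2333 -0.2329]
torque [-0.0504 -0.0904 -0.0316]
width 0.0026
((586.438720703125, 20.129989624023438), (89.32628631591797, 51.71965408325195), 63.53513717651367)
```

View pics/w5.png

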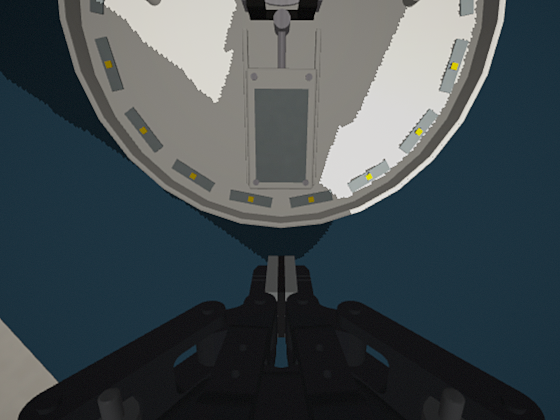

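Call:
move_arm(
  plan="0.2 0 0.8 0 0;0 0 0.8 0 0;0 0 0.8 0 0;0 0 0.5 0 0;0 0 0 0 0",
)

```text
clock: 10.12
tcp_pos: [0.6078, 0.0701, 0.0465]
eef_rot: [3.137, -0.005, -2.03]
ft_force: [-0.8, -0.4, -0.4]
width: -0.001
```

Run:
```python
from h import *
show()
for n in ['scene','side']:
    c=cam(n,n+'6.png'); b=(180,170,330,300) if n=='scene' else (240,130,400,280)
    cv2.imwrite(f'pics/{n}6c.png',cv2.resize(c['color'][b[1]:b[3],b[0]:b[2],::-1],None,fx=4,fy=4))
cam('wrist','w6.png')
```

```text
clock 10.1167
joints [ 0.4332  0.4339 -0.342  -0.0011 -0.8018 -0.8917]
tcp_pos [0.6078 0.0701 0.0465]
eef_rot [ 3.1367 -0.0049 -2.03  ]
ft_force [-0.7747 -0.3716 -0.4108]
torque [-0.0594  0.0769 -0.0194]
width -0.0008
```

View pics/scene6c.png

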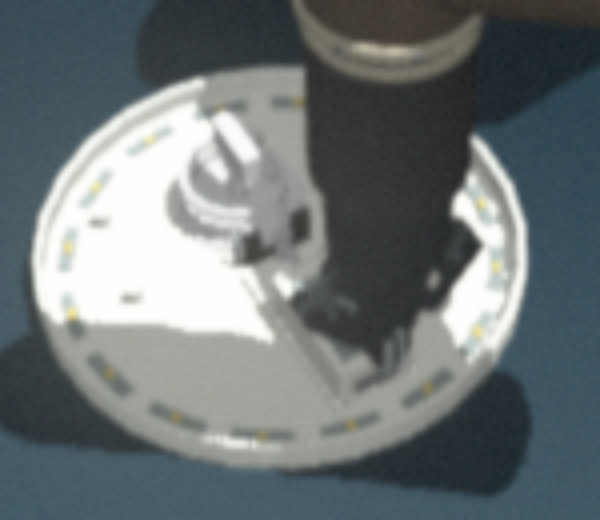

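View pics/w6.png

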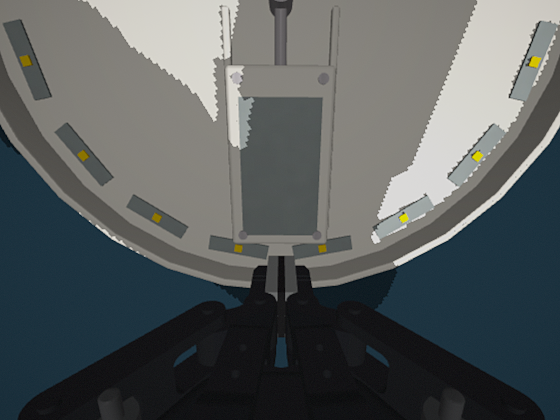

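Call:
move_arm(
  plan="-0.25 0 0 0 0;0 0 0 0 0;0 0 0 0 0",
)

```text
clock: 10.52
tcp_pos: [0.6151, 0.0793, 0.0515]
eef_rot: [-3.14, 0.002, -2.028]
ft_force: [0.2, -0.1, -0.4]
width: -0.002
```

Run:
```python
from h import *
show(); s=st()
A=np.array([.524,-.1046]);e=np.array([.4446,.8957]);n=np.array([-.8957,.4446])
d=np.array(s['tcp_pos'][:2])-A; print('lampx',d@e*1000-60,'y',d@n*1000)
```

```text
clock 10.5167
joints [ 4.427e-01  4.344e-01 -3.266e-01  1.000e-04 -8.077e-01 -9.001e-01]
tcp_pos [0.6151 0.0793 0.0515]
eef_rot [-3.1402e+00  1.6000e-03 -2.0281e+00]
ft_force [ 0.2217 -0.1397 -0.4027]
torque [0.0629 0.0218 0.0083]
width -0.0022
lampx 145.17358941015547 y 0.18324418837353806
```

Call:
move_arm(
  plan="0.16 0 0 0 0;0 0 0.3 0 0;0 0 0.3 0 0;0 0 0.3 0 0;0 0 0.2 0 0;0 0 0 0 0;0 0 0 0 0",
)

```text
clock: 11.1
tcp_pos: [0.6117, 0.0741, 0.0165]
eef_rot: [3.141, -0.001, -2.029]
ft_force: [0.5, -0.8, 0.1]
width: 0.003
```

```bash
cat > lp.py <<'E'
from h import *
s=st()
A=np.array([.524,-.1046]);e=np.array([.4446,.8957]);n=np.array([-.8957,.4446])
d=np.array(s['tcp_pos'][:2])-A; f=np.array(s['ft_force'])
print('t',round(s['clock'],2),'lampx %.2f y %.2f z %.2f'%(d@e*1000-60,d@n*1000,s['tcp_pos'][2]*1000),'rot',np.round(s['eef_rot'],3),'F lx %.2f ly %.2f z %.2f'%(f[:2]@e,f[:2]@n,f[2]),'M',np.round(s['torque'],3),'w',round(s['width'],3))
E
python3 lp.py
```

```text
t 11.1 lampx 139.01 y 0.90 z 16.48 rot [ 3.141e+00 -1.000e-03 -2.029e+00] F lx -0.53 ly -0.83 z 0.05 M [-0.011 -0.037 -0.029] w 0.003
```

Call:
move_arm(
  plan="0.16 0 0 0 0;0.16 0 0 0 0;0.16 0 0 0 0;0.16 0 0 0 0;0.16 0 0 0 0;0.16 0 0 0 0;0.12 0 0 0 0;0.06 0 0 0 0",
)

```text
clock: 11.77
tcp_pos: [0.5967, 0.043, 0.0176]
eef_rot: [-3.142, 0.0, -2.029]
ft_force: [0.7, 1.1, 0.4]
width: 0.002
```

```bash
python3 lp.py
```

```text
t 11.77 lampx 104.54 y 0.51 z 17.56 rot [-3.142  0.    -2.029] F lx 1.28 ly -0.20 z 0.43 M [ 0.31  -0.133  0.007] w 0.002
```

Call:
move_arm(
  plan="0.05 0 0 0 0;0.05 0 0 0 0;0.04 0 0 0 0;0 0 0 0 0",
)

```text
clock: 12.1
tcp_pos: [0.595, 0.0397, 0.0174]
eef_rot: [3.141, -0.0, -2.029]
ft_force: [-0.3, -0.0, 0.9]
width: 0.0
```

```bash
python3 lp.py
```

```text
t 12.1 lampx 100.82 y 0.59 z 17.36 rot [ 3.141 -0.    -2.029] F lx -0.14 ly 0.27 z 0.92 M [-0.022  0.016 -0.011] w 0.0
```

Run:
```python
from h import *
c=cam('wrist','w7.png')
```

```text
(no output)
```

View pics/w7.png

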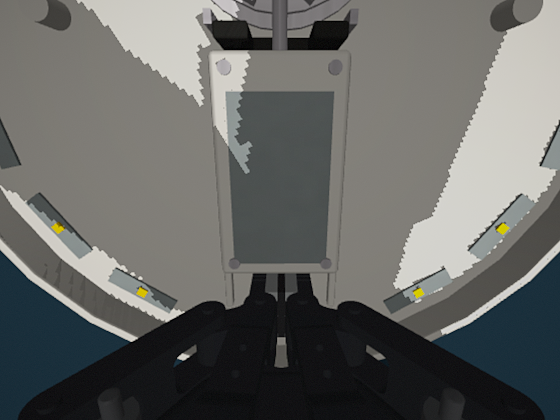

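The box end (row 50) is close to the black seal pads (row 35), and the stud is in the gap between them. I'll creep on with force checks.

Call:
move_arm(
  plan="0.03 0 0 0 0;0.03 0 0 0 0",
)

```text
clock: 12.32
tcp_pos: [0.5943, 0.0383, 0.0173]
eef_rot: [3.142, 0.0, -2.028]
ft_force: [1.0, 0.3, -0.6]
width: 0.002
```

```bash
python3 lp.py
```

```text
t 12.32 lampx 99.30 y 0.56 z 17.30 rot [ 3.142  0.    -2.028] F lx 0.73 ly -0.76 z -0.58 M [ 0.254 -0.161 -0.074] w 0.002
```

Call:
move_arm(
  plan="0.03 0 0 0 0;0.02 0 0 0 0",
)

```text
clock: 12.48
tcp_pos: [0.5936, 0.0368, 0.0173]
eef_rot: [3.142, -0.0, -2.029]
ft_force: [0.4, 0.3, -0.3]
width: -0.006
```

```bash
python3 lp.py
```

```text
t 12.48 lampx 97.62 y 0.55 z 17.33 rot [ 3.142 -0.    -2.029] F lx 0.46 ly -0.26 z -0.32 M [ 0.243 -0.102  0.045] w -0.006
```

Call:
move_arm(
  plan="0.03 0 0 0 0;0.0 0 0 0 0",
)

```text
clock: 12.65
tcp_pos: [0.5931, 0.0359, 0.0174]
eef_rot: [3.141, -0.0, -2.029]
ft_force: [0.3, 0.1, 0.4]
width: 0.002
```

```bash
python3 lp.py
```

```text
t 12.65 lampx 96.56 y 0.55 z 17.38 rot [ 3.141 -0.    -2.029] F lx 0.25 ly -0.25 z 0.41 M [0.008 0.004 0.023] w 0.002
```

Call:
move_arm(
  plan="0.03 0 0 0 0;0 0 0 0 0",
)

```text
clock: 12.82
tcp_pos: [0.5931, 0.0354, 0.0175]
eef_rot: [-3.141, 0.001, -2.029]
ft_force: [0.8, 2.1, -1.9]
width: 0.002
```

```bash
python3 lp.py
```

```text
t 12.82 lampx 96.10 y 0.35 z 17.47 rot [-3.141e+00  1.000e-03 -2.029e+00] F lx 2.24 ly 0.26 z -1.90 M [ 0.556 -0.341  0.027] w 0.002
```

Call:
move_arm(
  plan="0.03 0 0 0 0;0 0 0 0 0",
)

```text
clock: 12.98
tcp_pos: [0.5931, 0.035, 0.0176]
eef_rot: [-3.141, 0.001, -2.028]
ft_force: [0.7, 4.5, -1.6]
width: 0.001
```

```bash
python3 lp.py
```

```text
t 12.98 lampx 95.78 y 0.23 z 17.63 rot [-3.141e+00  1.000e-03 -2.028e+00] F lx 4.38 ly 1.38 z -1.57 M [ 1.623 -0.596 -0.037] w 0.001
```

Call:
move_arm(
  plan="0.03 0 0 0 0;0 0 0 0 0",
)

```text
clock: 13.15
tcp_pos: [0.5931, 0.0347, 0.0178]
eef_rot: [-3.14, 0.002, -2.028]
ft_force: [2.0, 7.2, -1.5]
width: -0.002
```

```bash
python3 lp.py
```

```text
t 13.15 lampx 95.49 y 0.04 z 17.76 rot [-3.140e+00  2.000e-03 -2.028e+00] F lx 7.31 ly 1.42 z -1.52 M [ 2.475 -0.681 -0.005] w -0.002
```

The seal is clearly met: the force climbs about 3 N per 0.3 mm from lamp x of about 96. I'll back off gently, lift and check.

Call:
move_arm(
  plan="-0.05 0 0 0 0;-0.1 0 0 0 0;-0.2 0 0 0 0;0 0 0 0 0;0 0 -0.8 0 0;0 0 -1 0 0;0 0 -1 0 0;0 0 -0.9 0 40",
)

```text
clock: 13.82
tcp_pos: [0.5964, 0.0428, 0.1298]
eef_rot: [3.141, -0.001, -2.028]
ft_force: [0.5, 0.2, -0.2]
width: 0.128
```

```bash
python3 lp.py
python3 - <<'E'
from h import *
c=cam('wrist','w8.png'); P=pts(c); 
d=np.hypot(P[...,0]-.55,P[...,1]+.052)
m=((d<.16)&(P[...,2]>.039)&(P[...,2]<.047)).astype(np.uint8)
cs=max(cv2.findContours(m,cv2.RETR_EXTERNAL,cv2.CHAIN_APPROX_NONE)[0],key=cv2.contourArea)
r=cv2.minAreaRect((ray(c,cs[:,0,:],.041)[:,:2]*1000).astype(np.float32));print(r)
A=np.array([.524,-.1046]);e=np.array([.4446,.8957]);n=np.array([-.8957,.4446])
d=np.array(r[0])/1000-A; print('box lampx %.1f y %.1f'%(d@e*1000-60,d@n*1000))
E
```

```text
t 13.82 lampx 104.22 y 0.66 z 129.84 rot [ 3.141e+00 -1.000e-03 -2.028e+00] F lx 0.37 ly -0.36 z -0.16 M [ 0.04  -0.133  0.009] w 0.128
((568.947021484375, -15.679435729980469), (90.20117950439453, 51.7176513671875), 63.714149475097656)
box lampx 39.6 y -0.7
```

View pics/w8.png

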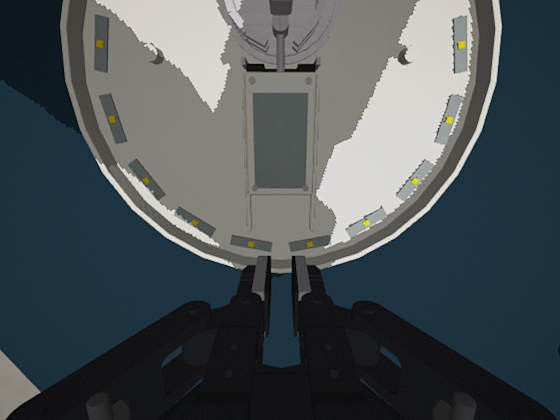

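Box is at lamp x of about 39.6, seated on the seal with the stud in the cam. Back to the cam handle.

Call:
move_arm(
  plan="0.9 0 0 0 40;0.9 0 0 0 40;0.9 0 0 0 40;0.9 0 0 0 40;0.9 0 0 0 40;0.9 0 0 0 40;0.07 0 0 0 40;0 0 0 0 40",
)

```text
clock: 14.53
tcp_pos: [0.5232, -0.1054, 0.1284]
eef_rot: [3.141, -0.0, -2.031]
ft_force: [-0.1, 0.3, -0.0]
width: 0.401
```

```bash
python3 lp.py;python3 bar.py w9.png
```

```text
t 14.53 lampx -61.07 y 0.34 z 128.38 rot [ 3.141 -0.    -2.031] F lx 0.26 ly 0.21 z -0.02 M [0.087 0.002 0.041] w 0.401
clock 14.5333
joints [ 1.688e-01  2.210e-01 -4.386e-01  1.000e-04 -9.116e-01 -6.289e-01]
tcp_pos [ 0.5232 -0.1054  0.1284]
eef_rot [ 3.1413e+00 -3.0000e-04 -2.0308e+00]
ft_force [-0.0713  0.3207 -0.0191]
torque [0.0866 0.0018 0.0413]
width 0.4006
bar 1200 0.07371672891768953 ((523.6071166992188, -106.51895141601562), (47.20802688598633, 13.88625431060791), 63.11758804321289) deg 63.11756
```

View pics/w9.png

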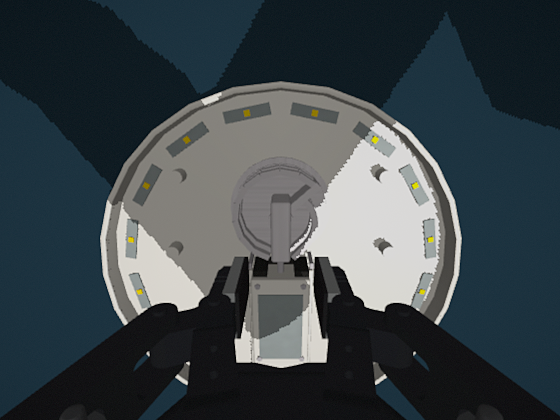

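Call:
move_arm(
  plan="-0.03 -0.01 0.8 0 40;0 0 0.8 0 40;0 0 0.8 0 40;0 0 0.38 0 40;0 0 0 0 40;0 0 0 0 40",
)

```text
clock: 15.08
tcp_pos: [0.525, -0.1029, 0.0445]
eef_rot: [3.14, -0.001, -2.027]
ft_force: [0.4, -1.3, 0.7]
width: 0.401
```

```bash
python3 lp.py;python3 -c "
from h import *
cam('wrist','w10.png')"
```

```text
t 15.08 lampx -58.00 y -0.10 z 44.53 rot [ 3.140e+00 -1.000e-03 -2.027e+00] F lx -0.97 ly -0.91 z 0.71 M [ 0.035 -0.087  0.027] w 0.401
```

View pics/w10.png

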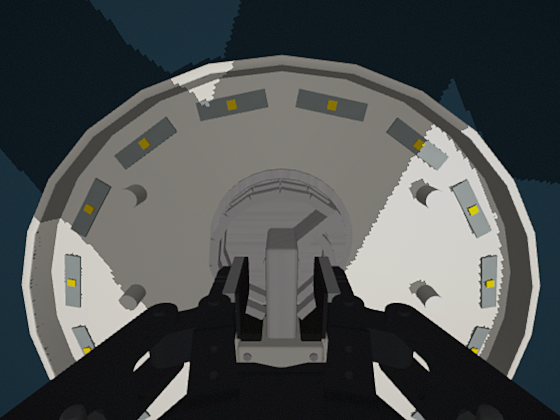

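The bar (column 283) is centred between the pads (243 and 327). Closing.

Call:
move_arm(
  plan="0.05 0 0 0 40;0 0 0 0 0;0 0 0 0 0;0 0 0 0 0;0 0 0 0 0;0 0 0 0 0;0 0 0 0 0",
  force=60,
)

```text
clock: 15.72
tcp_pos: [0.5243, -0.1045, 0.0463]
eef_rot: [-3.141, 0.001, -2.029]
ft_force: [-4.2, 4.6, 9.0]
width: 0.149
```

```bash
python3 lp.py
```

```text
t 15.72 lampx -59.74 y -0.26 z 46.35 rot [-3.141e+00  1.000e-03 -2.029e+00] F lx 2.22 ly 5.77 z 8.97 M [ 1.236  1.299 -0.137] w 0.149
```

Call:
move_arm(
  plan="0 0.02 -0.03 0 0;0 0 0 0.6 0;0 0 0 0.6 0;0 0 0 0.6 0",
)

```text
clock: 16.05
tcp_pos: [0.5244, -0.1045, 0.0464]
eef_rot: [-3.14, 0.001, -2.188]
ft_force: [1.1, -0.3, -2.6]
width: 0.151
```

```bash
python3 lp.py
```

```text
t 16.05 lampx -59.75 y -0.27 z 46.41 rot [-3.140e+00  1.000e-03 -2.188e+00] F lx 0.18 ly -1.14 z -2.64 M [-0.144 -0.604  0.19 ] w 0.151
```

Call:
move_arm(
  plan="0 0 0 0.4 0;0 0 0 0.4 0;0 0 0 0.4 0",
)

```text
clock: 16.3
tcp_pos: [0.5244, -0.1046, 0.0464]
eef_rot: [-3.14, 0.001, -2.292]
ft_force: [2.2, 0.3, -3.2]
width: 0.155
```

```bash
python3 lp.py
```

```text
t 16.3 lampx -59.78 y -0.33 z 46.42 rot [-3.140e+00  1.000e-03 -2.292e+00] F lx 1.29 ly -1.81 z -3.18 M [-0.223 -0.671  0.13 ] w 0.155
```

Call:
move_arm(
  plan="0 0 0 0.3 0;0 0 0 0.3 0;0 0 0 0.3 0",
)

```text
clock: 16.55
tcp_pos: [0.5244, -0.1046, 0.0464]
eef_rot: [-3.14, 0.001, -2.37]
ft_force: [1.8, -0.6, -3.0]
width: 0.152
```

```bash
python3 lp.py
```

```text
t 16.55 lampx -59.76 y -0.38 z 46.43 rot [-3.14e+00  1.00e-03 -2.37e+00] F lx 0.25 ly -1.88 z -2.97 M [-0.363 -0.694  0.097] w 0.152
```

Call:
move_arm(
  plan="0 0 0 0.3 0;0 0 0 0.3 0;0 0 0 0.3 0",
)

```text
clock: 16.8
tcp_pos: [0.5245, -0.1046, 0.0464]
eef_rot: [-3.14, 0.001, -2.448]
ft_force: [2.7, -0.2, -3.2]
width: 0.151
```

```bash
python3 lp.py
```

```text
t 16.8 lampx -59.82 y -0.42 z 46.42 rot [-3.140e+00  1.000e-03 -2.448e+00] F lx 1.01 ly -2.54 z -3.18 M [-0.475 -0.771  0.133] w 0.151
```

Call:
move_arm(
  plan="0 0 0 0.3 0;0 0 0 0.3 0",
)

```text
clock: 16.97
tcp_pos: [0.5245, -0.1046, 0.0464]
eef_rot: [-3.14, 0.001, -2.501]
ft_force: [2.1, -0.7, -2.4]
width: 0.152
```

```bash
python3 lp.py
```

```text
t 16.97 lampx -59.81 y -0.45 z 46.42 rot [-3.140e+00  1.000e-03 -2.501e+00] F lx 0.30 ly -2.16 z -2.40 M [-0.563 -0.799  0.173] w 0.152
```

Call:
move_arm(
  plan="0 0 0 0.3 0;0 0 0 0.3 0",
)

```text
clock: 17.13
tcp_pos: [0.5245, -0.1047, 0.0464]
eef_rot: [-3.14, 0.002, -2.553]
ft_force: [1.6, -2.4, -3.3]
width: 0.152
```

```bash
python3 lp.py
```

```text
t 17.13 lampx -59.84 y -0.51 z 46.44 rot [-3.140e+00  2.000e-03 -2.553e+00] F lx -1.45 ly -2.52 z -3.31 M [-0.611 -0.879  0.159] w 0.152
```

Call:
move_arm(
  plan="0 0 0 0.3 0;0 0 0 0.3 0",
)

```text
clock: 17.3
tcp_pos: [0.5245, -0.1047, 0.0464]
eef_rot: [-3.14, 0.002, -2.605]
ft_force: [2.6, -2.2, -3.4]
width: 0.153
```

```bash
python3 lp.py
```

```text
t 17.3 lampx -59.87 y -0.50 z 46.42 rot [-3.140e+00  2.000e-03 -2.605e+00] F lx -0.80 ly -3.32 z -3.36 M [-0.753 -0.807  0.164] w 0.153
```

Call:
move_arm(
  plan="0 0 0 0.3 0;0 0 0 0.3 0",
)

```text
clock: 17.47
tcp_pos: [0.5246, -0.1047, 0.0464]
eef_rot: [-3.141, 0.002, -2.658]
ft_force: [2.6, -0.7, -3.8]
width: 0.155
```

```bash
python3 lp.py
```

```text
t 17.47 lampx -59.85 y -0.54 z 46.41 rot [-3.141e+00  2.000e-03 -2.658e+00] F lx 0.55 ly -2.61 z -3.85 M [-0.814 -0.902  0.09 ] w 0.155
```

Call:
move_arm(
  plan="0 0 0 0.3 0;0 0 0 0.3 0",
)

```text
clock: 17.63
tcp_pos: [0.5245, -0.1048, 0.0464]
eef_rot: [-3.141, 0.002, -2.71]
ft_force: [2.2, -1.9, -3.6]
width: 0.151
```

```bash
python3 lp.py
```

```text
t 17.63 lampx -59.91 y -0.54 z 46.41 rot [-3.141e+00  2.000e-03 -2.710e+00] F lx -0.75 ly -2.85 z -3.64 M [-0.889 -0.928  0.153] w 0.151
```

Call:
move_arm(
  plan="0 0 0 0.3 0;0 0 0 0.3 0",
)

```text
clock: 17.8
tcp_pos: [0.5246, -0.1048, 0.0464]
eef_rot: [-3.141, 0.002, -2.762]
ft_force: [2.7, -2.8, -3.0]
width: 0.148
```

```bash
python3 lp.py
```

```text
t 17.8 lampx -59.88 y -0.59 z 46.42 rot [-3.141e+00  2.000e-03 -2.762e+00] F lx -1.35 ly -3.63 z -2.98 M [-0.963 -0.926  0.163] w 0.148
```

Call:
move_arm(
  plan="0 0 0 0.3 0;0 0 0 0.3 0",
)

```text
clock: 17.97
tcp_pos: [0.5245, -0.1048, 0.0464]
eef_rot: [-3.141, 0.002, -2.815]
ft_force: [2.5, -2.7, -3.4]
width: 0.154
```

```bash
python3 lp.py
```

```text
t 17.97 lampx -59.96 y -0.59 z 46.40 rot [-3.141e+00  2.000e-03 -2.815e+00] F lx -1.25 ly -3.46 z -3.35 M [-1.068 -1.     0.145] w 0.154
```

Call:
move_arm(
  plan="0 0 0 0.3 0;0 0 0 0.3 0",
)

```text
clock: 18.13
tcp_pos: [0.5246, -0.1048, 0.0464]
eef_rot: [-3.141, 0.002, -2.867]
ft_force: [1.6, -1.8, -3.8]
width: 0.153
```

```bash
python3 lp.py
```

```text
t 18.13 lampx -59.94 y -0.64 z 46.44 rot [-3.141e+00  2.000e-03 -2.867e+00] F lx -0.90 ly -2.26 z -3.80 M [-1.167 -0.952  0.196] w 0.153
```

Call:
move_arm(
  plan="0 0 0 0.3 0;0 0 0 0.3 0",
)

```text
clock: 18.3
tcp_pos: [0.5245, -0.1049, 0.0464]
eef_rot: [-3.141, 0.002, -2.919]
ft_force: [2.1, -4.0, -4.3]
width: 0.151
```

```bash
python3 lp.py
```

```text
t 18.3 lampx -60.00 y -0.60 z 46.40 rot [-3.141e+00  2.000e-03 -2.919e+00] F lx -2.68 ly -3.63 z -4.26 M [-1.154 -0.966  0.227] w 0.151
```

Call:
move_arm(
  plan="0 0 0 0.2 0;0 0 0 0.2 0",
)

```text
clock: 18.47
tcp_pos: [0.5246, -0.1049, 0.0464]
eef_rot: [-3.141, 0.002, -2.954]
ft_force: [3.8, -4.5, -3.2]
width: 0.153
```

```bash
python3 lp.py
```

```text
t 18.47 lampx -59.95 y -0.66 z 46.42 rot [-3.141e+00  2.000e-03 -2.954e+00] F lx -2.29 ly -5.41 z -3.21 M [-1.66  -1.323  0.208] w 0.153
```

Call:
move_arm(
  plan="0 0 0 0.2 0;0 0 0 0.2 0",
)

```text
clock: 18.63
tcp_pos: [0.5246, -0.1049, 0.0464]
eef_rot: [-3.141, 0.002, -2.989]
ft_force: [3.5, -4.1, -3.7]
width: 0.151
```

```bash
python3 lp.py
```

```text
t 18.63 lampx -59.99 y -0.62 z 46.41 rot [-3.141e+00  2.000e-03 -2.989e+00] F lx -2.11 ly -5.01 z -3.74 M [-1.644 -1.36   0.22 ] w 0.151
```

Call:
move_arm(
  plan="0 0 0 0.2 0;0 0 0 0.2 0",
)

```text
clock: 18.8
tcp_pos: [0.5246, -0.1048, 0.0464]
eef_rot: [-3.141, 0.002, -3.024]
ft_force: [4.1, -3.5, -3.6]
width: 0.148
```

```bash
python3 lp.py
```

```text
t 18.8 lampx -59.98 y -0.61 z 46.42 rot [-3.141e+00  2.000e-03 -3.024e+00] F lx -1.33 ly -5.23 z -3.61 M [-1.666 -1.31   0.249] w 0.148
```

Call:
move_arm(
  plan="0 0 0 0.2 0;0 0 0 0.2 0",
)

```text
clock: 18.97
tcp_pos: [0.5246, -0.1049, 0.0464]
eef_rot: [-3.141, 0.002, -3.059]
ft_force: [4.0, -5.1, -3.1]
width: 0.151
```

```bash
python3 lp.py
```

```text
t 18.97 lampx -60.01 y -0.62 z 46.41 rot [-3.141e+00  2.000e-03 -3.059e+00] F lx -2.82 ly -5.84 z -3.07 M [-1.747 -1.328  0.279] w 0.151
```

Call:
move_arm(
  plan="0 0 0 0.2 0;0 0 0 0.2 0",
)

```text
clock: 19.13
tcp_pos: [0.5246, -0.1049, 0.0464]
eef_rot: [-3.141, 0.002, -3.093]
ft_force: [4.4, -4.7, -3.0]
width: 0.153
```

```bash
python3 lp.py
```

```text
t 19.13 lampx -59.98 y -0.66 z 46.41 rot [-3.141e+00  2.000e-03 -3.093e+00] F lx -2.25 ly -6.06 z -3.01 M [-1.846 -1.3    0.27 ] w 0.153
```

Call:
move_arm(
  plan="0 0 0 0.2 0;0 0 0 0.2 0",
)

```text
clock: 19.3
tcp_pos: [0.5246, -0.1049, 0.0464]
eef_rot: [-3.141, 0.002, -3.128]
ft_force: [4.0, -4.8, -3.0]
width: 0.152
```

```bash
python3 lp.py
```

```text
t 19.3 lampx -60.02 y -0.66 z 46.42 rot [-3.141e+00  2.000e-03 -3.128e+00] F lx -2.52 ly -5.71 z -2.98 M [-1.869 -1.335  0.307] w 0.152
```

Call:
move_arm(
  plan="0 0 0 0.2 0;0 0 0 0.2 0",
)

```text
clock: 19.47
tcp_pos: [0.5246, -0.1049, 0.0464]
eef_rot: [-3.141, 0.002, 3.12]
ft_force: [3.4, -4.0, -3.5]
width: 0.149
```

```bash
python3 lp.py
```

```text
t 19.47 lampx -60.02 y -0.67 z 46.43 rot [-3.141e+00  2.000e-03  3.120e+00] F lx -2.08 ly -4.84 z -3.46 M [-1.845 -1.302  0.338] w 0.149
```

Call:
move_arm(
  plan="0 0 0 0.2 0",
)

```text
clock: 19.55
tcp_pos: [0.5246, -0.1049, 0.0464]
eef_rot: [-3.141, 0.002, 3.103]
ft_force: [3.5, -5.0, -3.7]
width: 0.149
```

```bash
python3 lp.py
```

```text
t 19.55 lampx -60.03 y -0.65 z 46.40 rot [-3.141e+00  2.000e-03  3.103e+00] F lx -2.93 ly -5.36 z -3.70 M [-1.865 -1.321  0.376] w 0.149
```

Call:
move_arm(
  plan="0 0 0 0.1 0",
)

```text
clock: 19.63
tcp_pos: [0.5246, -0.1049, 0.0464]
eef_rot: [-3.141, 0.002, 3.094]
ft_force: [4.4, -4.9, -3.1]
width: 0.156
```

```bash
python3 lp.py
```

```text
t 19.63 lampx -60.02 y -0.66 z 46.41 rot [-3.141e+00  2.000e-03  3.094e+00] F lx -2.44 ly -6.07 z -3.10 M [-1.863 -1.292  0.299] w 0.156
```

Run:
```python
import numpy as np
from scipy.optimize import curve_fit
a=np.array([.159,.263,.341,.419,.472,.524,.576,.629,.681,.733,.786,.838,.89,.925,.96,.995,1.03,1.064,1.099,1.134,1.151,1.16])
t=np.array([.19,.13,.097,.133,.173,.159,.164,.09,.153,.163,.145,.196,.227,.208,.22,.249,.279,.27,.307,.338,.376,.299])
f=lambda a,b,k,a0:b+k*np.maximum(a-a0,0)
p,c=curve_fit(f,a,t,[.145,.6,.85]);print(p,np.sqrt(np.diag(c)),f(1.16,*p)-p[0],(f(1.16,*p)-p[0])/.0125)
print(np.std(t-f(a,*p)))
```

```text
[0.1452     0.48852285 0.76869604] [0.00884264 0.06733481 0.04050515] 0.19116092912374866 15.292874329899892
0.0259864908685895
```

Call:
move_arm(
  plan="0 0 0 0.15 0;0 0 0 0.15 0",
)

```text
clock: 19.8
tcp_pos: [0.5246, -0.1049, 0.0464]
eef_rot: [-3.141, 0.002, 3.068]
ft_force: [4.4, -3.9, -3.6]
width: 0.15
```

```bash
python3 lp.py
```

```text
t 19.8 lampx -60.02 y -0.66 z 46.41 rot [-3.141e+00  2.000e-03  3.068e+00] F lx -1.53 ly -5.67 z -3.61 M [-1.864 -1.297  0.346] w 0.15
```

Call:
move_arm(
  plan="0 0 0 0 0",
)

```text
clock: 19.88
tcp_pos: [0.5246, -0.1049, 0.0464]
eef_rot: [-3.141, 0.002, 3.068]
ft_force: [4.3, -4.9, -3.3]
width: 0.152
```

```bash
python3 lp.py
```

```text
t 19.88 lampx -60.02 y -0.66 z 46.41 rot [-3.141e+00  2.000e-03  3.068e+00] F lx -2.43 ly -6.06 z -3.31 M [-1.91  -1.328  0.244] w 0.152
```

Call:
move_arm(
  plan="0 0 0 0 0",
)

```text
clock: 19.97
tcp_pos: [0.5246, -0.1049, 0.0464]
eef_rot: [-3.141, 0.002, 3.068]
ft_force: [4.2, -4.0, -3.1]
width: 0.149
```

```bash
python3 lp.py
```

```text
t 19.97 lampx -60.03 y -0.68 z 46.41 rot [-3.141e+00  2.000e-03  3.068e+00] F lx -1.67 ly -5.54 z -3.11 M [-1.908 -1.279  0.204] w 0.149
```

The extra torque is about 0.2 N m (fit 0.19 before the last 1.5°), inside the good band. I'll relax the side load and let go.

Call:
move_arm(
  plan="-0.02 -0.02 0.01 0 0;0 0 0 0 25;0 0 0 0 40;0 0 0 0 40;0 0 0 0 40;0 0 -0.5 0 40;0 0 -1 0 40;0 0 -1 0 40",
)

```text
clock: 20.63
tcp_pos: [0.5229, -0.1053, 0.1204]
eef_rot: [-3.141, -0.004, 3.068]
ft_force: [1.7, 0.1, -0.7]
width: 0.399
```

Call:
move_arm(
  plan="0 0 -1 0 40;0 0 -1 0 40;0 0 0 0 40;0 0 0 0 40",
)

```text
clock: 20.97
tcp_pos: [0.5251, -0.105, 0.1825]
eef_rot: [3.141, 0.004, 3.068]
ft_force: [-0.8, 1.0, -0.6]
width: 0.405
```

```bash
python3 lp.py; python3 bar.py w11.png
python3 - <<'E'
from h import *
c=dict(np.load('pics/w11.png.npz')); P=pts(c); 
d=np.hypot(P[...,0]-.569,P[...,1]+.0157)
m=((d<.06)&(P[...,2]>.039)&(P[...,2]<.047)).astype(np.uint8)
cs=max(cv2.findContours(m,cv2.RETR_EXTERNAL,cv2.CHAIN_APPROX_NONE)[0],key=cv2.contourArea)
r=cv2.minAreaRect((ray(c,cs[:,0,:],.041)[:,:2]*1000).astype(np.float32));print(r)
A=np.array([.524,-.1046]);e=np.array([.4446,.8957]);n=np.array([-.8957,.4446])
d=np.array(r[0])/1000-A; print('box lampx %.1f y %.1f'%(d@e*1000-60,d@n*1000))
E
```

```text
t 20.97 lampx -59.86 y -1.18 z 182.49 rot [3.141 0.004 3.068] F lx 0.55 ly 1.20 z -0.60 M [-0.019  0.053  0.003] w 0.405
clock 20.9667
joints [ 0.1689  0.1664 -0.3685 -0.     -1.0319 -1.8136]
tcp_pos [ 0.5251 -0.105   0.1825]
eef_rot [3.1406 0.0039 3.0677]
ft_force [-0.8301  1.0215 -0.6043]
torque [-0.0185  0.0532  0.0034]
width 0.4053
bar 806 0.07367601526879242 ((523.348388671875, -105.61711883544922), (13.533686637878418, 45.95328903198242), 85.8047866821289) deg 175.80478
((568.52685546875, -17.997089385986328), (90.48181915283203, 52.027244567871094), 63.88747787475586)
box lampx 37.4 y -1.4
```

View pics/w11.png

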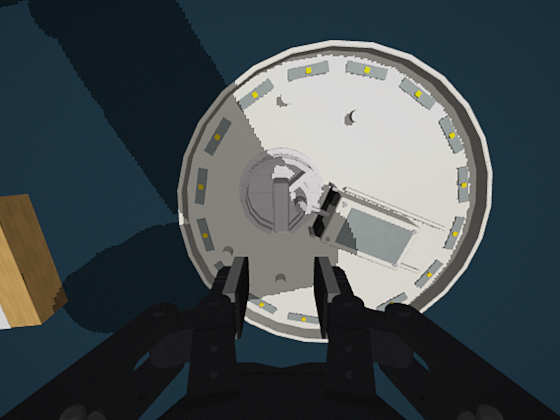

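The cam stayed at 1.185 rad after release (bar at -4.2° against 63.7° open). The box sits about 2 mm further in than at seal contact, and the gripper is clear at z = 0.18. Handing in.

```bash
python3 -c "
from h import *
print(robot.close_job())"
```

```text
the job is handed in; nothing more can be done
None
```

The driver box is fitted and the cam lock is tight at an estimated 16–17 N of pull on the stud, inside the 11–25 N band. I handed the job in at about 21 s, with the gripper open and clear of everything.

**What I did**
1. **Cam open:** I turned the handle from about 1.08 rad anticlockwise to its open stop. I felt the stop as a sharp torque rise, and the bar then lay along the lamp's x axis.
2. **Box to seal:** I pushed the box about 40 mm along its guide with closed fingers until the seal pushed back with about 7 N. The box was then at lamp x of about 39.6 mm, with the stud in the cam's mouth.
3. **Cam tight:** I turned the cam clockwise until it took about 0.2 N m more than turning free (baseline 0.145), then let go.

**Last checks**
- **Cam:** it stayed at 1.185 rad after release.
- **Box:** it was about 2 mm further in than at seal contact.
- **Bystanders:** I worked away from the other things on the bench, but did not check them again at the end.

**Disagreements and slips**
- **Stop pressed too hard:** I went one step too far at the open stop, reaching about 1.9 N m at the wrist, and relieved it straight away.
- **Pull estimate:** the torque rose more slowly than the nominal figures imply (0.49 against 0.75 N m per rad). The camera's roughly 2.2 mm of box movement would suggest nearer 22 N. Both figures are inside the good band.
- **Sideways offset:** the last picture put the box 1.4 mm off the guide's centre line, against 1.2 mm of play. The camera is only good to about 2 mm.

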